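# Shut and latch the tape box for the road

## Robot

A 7-joint arm with a two-finger parallel gripper is mounted at the origin on the work surface. World frame = base frame: x ahead of the robot, y to its left, z up, the work surface at z = 0. Lengths are in m, angles in degrees, forces in N, time in s.
With the tool pointing down it reaches from about 0.425 to 1.025 m from the base axis. Payload 9.4 kg.
Tool frame: the origin (TCP) lies on the centre line of the jaws, within the pads' length; the fingertips stand 17 mm ahead of it and the grasp point (between the pads) lies 2 mm behind it (env.finger_overhang is the distance from the TCP to the fingertips, in m); z points along the fingers, y is the line along which they close (so a half turn about z gives the same grasp; the last joint's range is limited). The gripper opens to 85 mm and grips with 20 to 120 N. Pads are 22 mm wide; open, the fingers measure 114 mm over their backs; the gripper's body (76 mm by 85 mm) begins 54 mm behind the grasp point. The pads swing forward as they close: fully open they stand 13 mm farther back than shut.
Start: joints at [-71.087, 34.337, -0.143, 91.639, 0.103, 54.024, -4.572], TCP at [0.287, 0.666, 0.248] pointing down, gripper open.
Joint ranges: [-147.43, 147.43], [-19.82, 112.94], [-74.19, 73.91], [6.32, 146.72], [-59.91, 239.91], [6.04, 106.73], [-150.56, 150.56]. Speed limits (degrees/s): [127.2, 127.2, 172.46, 172.46, 180, 180, 180].

## Interface

Orientations are given as [roll, pitch, yaw] about the fixed x, y, z axes, in that order (R = Rz(yaw) Ry(pitch) Rx(roll)).
In Python, from cell import env gives the robot as it stands. The module is installed in compiled form; this text tells all that it offers. Calls block until the motion is done:
- env.reach(position, orientation): joint-space move of the TCP to a pose.
- env.move_l(position, speed=0.15, attitude=None, f_stop=None): straight line of the TCP; attitude=None keeps the orientation; speed is the mean speed in m/s. With f_stop (N) it stops when the force on the tool has changed by that much, and returns True; else False.
- env.set_joints(angles): joint-space move.
- env.gripper_to(opening): finger opening in m; the grip force is fixed at half the most; returns when the fingers have stopped.
- env.hold(seconds).
- env.ik(position, orientation): joint angles nearest the present ones, or None.
- env.capture(name): name is "scene" or "top" or "wrist"; returns (picture, depth): 400x640x3 uint8, red, green, blue; 400x640 float32, m along the optical axis (not along the pixel's ray), 0 where there is no reading.
- env.camera_model(name): a dict with "K" (3x3 intrinsics, pixels), "R" (3x3) and "t" (3): a world point X has camera coordinates R X + t. Camera axes: x right, y down, z forward; pixel columns grow to the right and rows downward; lengths in m; the calibration is good to about 2 mm. A picture is of the moment at which its call begins: read the wrist's pose just before it. camera_model takes no time and is no camera call; for the wrist camera it gives the pose at the moment of the call.
A pose or a line that the arm cannot do raises env.MotionError and nothing moves.
- env.finish_job(): hands the job in; it is judged then, once.
Readings, each from a call of its own:
- env.read_time_s(): time.
- env.read_joint_positions(): joint angles.
- env.read_dq(): joint speeds.
- env.read_joint_efforts(): joint torques, N m.
- env.read_position(): TCP position.
- env.read_eef_rot(): TCP orientation.
- env.read_wrist_force(): force on the tool from outside, world axes, zero at the start.
- env.read_moment(): the same for the moment, N m.
- env.read_finger_gap(): finger opening in m.
- env.read_gripper_force(): force on a finger pad.
Only numpy, scipy, OpenCV 4.12 (cv2) and the standard library are available. Lean on these libraries where they do the work, as an engineer would, in place of code of your own. Each camera call takes 0.05 s, during which the arm holds its last target. There are 200 camera calls.

## Task

Before the caravan shop drives off, shut and latch the sliding lid of the wooden tape box: with a fingertip, push its orange knob along the L-shaped slot until the lid is fully shut, then push it round the corner and sideways to the very end of the short leg, and leave it there. Only push the knob, gently, without gripping it or forcing it; do not press on the clear lid, and leave the twine, tape rolls, pen jar and amber jar where they stand.

Things in the scene. Friction and masses are not known exactly. Their poses are not given: they have to be found in the camera images.
- tapebox: Wooden tape box, fixed, 300 mm along its x, y from -100 to +105 mm; origin at the middle of its underside, z up. A dark steel plate lies level on top: x -130 to +90, y +30 to +105 mm, its top 72 mm up. Its L slot, 16 mm wide: a long leg along +x (shuts the lid), then a 35 mm short leg along +y (latches). Only the knob rises above the plate
- lid_front (a point): middle of the top of the orange strip along the clear lid's leading edge (120 mm long, 65 mm above the counter). The clear lid sheet is 140 mm along x, its top 62 mm above the counter, lower than the plate; it moves with the knob
- lid (a joint): how far the lid has slid along the box's +x, m: 0 fully open, 0.125 fully shut against its stop. Slides stiffly (2 to 3 N) and stays where it is left; it moves with the knob
- knob (a joint): how far the knob has moved along the box's +y, m: 0 in the long leg, 0.035 at the end of the short leg. It moves only when the lid is shut (within 3 mm, the corner is rounded) and then keeps the lid from sliding; about 1.5 N of friction, stays where it is left, no spring. It cannot be lifted
- knob_mid (a point): the middle of the upright orange knob, 23 mm in diameter and 35 mm tall: 93 mm above the counter, the knob from 76 to 111 mm
- slot_start (a point): point on the slot's centre line, level with the plate's top (72 mm), where the knob's axis is with the lid fully open
- slot_corner (a point): the same where the knob's axis is with the lid fully shut: the corner of the L
- slot_end (a point): the same for the end of the short leg, where the knob's axis must finish
- twine: loose spool of white twine with a black band, 60 mm in diameter, 66 mm tall, upright; origin at the centre of its underside; leave alone
- rolls: loose stack of three paper tape rolls, 56 mm in diameter, 55 mm tall; origin at the centre of its underside; leave alone
- pencup: loose glass jar full of pens, 58 mm in diameter, 85 mm tall, pens up to 145 mm; origin at the centre of its underside; leave alone
- jar: loose amber jar with brass lid, 58 mm in diameter, 71 mm tall; origin at the centre of its underside; leave alone

How it is judged (in metres and radians):
On the way:
1. the lid is pushed shut along the long leg, the knob still before or in the corner (value of joint lid above 0.119 m and value of joint knob below 0.02 m), for 0.05 s.
At the end, for the whole second after the job is handed in: The lid is shut (slid at least 119 of 125 mm) and the knob rests at the end of the short leg (at least 31 of 35 mm, its axis within 7 mm of the slot's end), left alone (value of joint lid above 0.119 m and value of joint knob above 0.031 m and velocity of joint knob below 0.005 m/s and horizontal distance between knob_mid and slot_end below 0.007 m); the robot touches nothing.
It fails at once if the knob is gripped or forced: more than 35 N of finger force on it (contact force between the fingers and knob above 35 N).
It fails at once if the clear lid itself is pressed or pushed with more than 5 N (contact force between the fingers and lid_c0 above 5 N).
It fails at once if the twine, rolls, pen jar or amber jar is lifted or shifted by more than 15 mm (distance of any of twine, pencup, rolls, jar from where it was at the start of the episode above 0.015 m).
It also fails if it takes over 42 s, if anything falls off the work surface, if the arm or the gripper's body presses on something with over 40 N, if the wrist force passes 120 N, or if a joint passes its speed limit or range.

## Working session

There is one attempt and no reset: what is moved stays moved. The work goes in short steps, each a Python script; the robot and the scene stay as the last script left them, time stands still between calls to the robot, and variables do not carry over. Pictures are saved under pics/ and viewed, at most 10 in all, crops included, and the job is handed in when it is done.

```bash
mkdir -p pics; python3 - <<'E'
from cell import env
import cv2,numpy as np
for n in("scene","top"):
    p,d=env.capture(n); np.savez(f"pics/{n}.npz",p=p,d=d,**env.camera_model(n)); cv2.imwrite(f"pics/{n}.png",p[:,:,::-1])
    m=env.camera_model(n); print(n,m["K"],m["R"],m["t"])
print(env.read_time_s(),env.read_eef_rot(),env.finger_overhang)
E
```

```text
scene [[386.18931967   0.         316.84053179]
 [  0.         386.18931967 205.58053273]
 [  0.           0.           1.        ]] [[ 0.13075389  0.99141334 -0.00173449]
 [ 0.57761984 -0.07760185 -0.81260893]
 [-0.80576593  0.1052499  -0.58280676]] [-0.11324968 -0.26137478  1.31187271]
top [[392.2698123    0.         322.94236664]
 [  0.         392.2698123  199.23917109]
 [  0.           0.           1.        ]] [[ 0.01653934 -0.99919619 -0.03651599]
 [-0.98750147 -0.0105989  -0.15725299]
 [ 0.15673956  0.03866045 -0.98688301]] [0.04447372 0.63464433 0.8123446 ]
0.1 [-1.79920934e+02  7.31898247e-03  1.56693961e+02] 0.017
```

View pics/top.png

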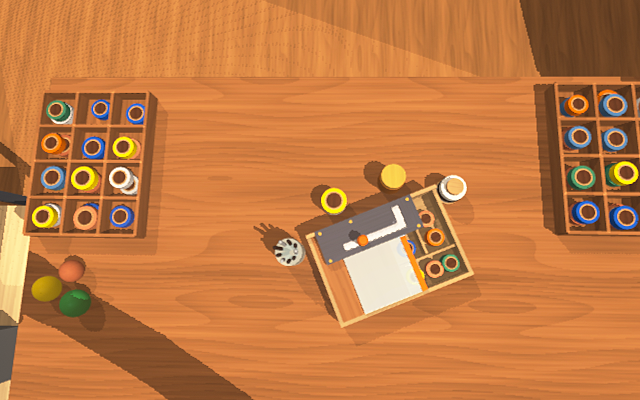

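View pics/scene.png

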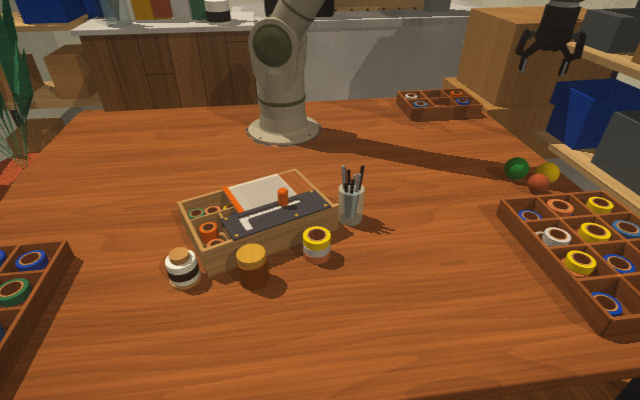

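```bash
cat > h.py <<'E'
import numpy as np,cv2
def ray(m,u,v,z):
    K,R,t=m["K"],m["R"],m["t"]; c=-R.T@t
    d=R.T@np.linalg.solve(K,[u,v,1.]); return c+d*(z-c[2])/d[2]
def proj(m,X):
    q=m["K"]@(m["R"]@np.asarray(X)+m["t"]); return q[:2]/q[2]
E
python3 - <<'E'
from h import *
for n,(a,b,c,e) in dict(top=(150,340,270,480),scene=(150,300,150,370)).items():
    z=np.load(f"pics/{n}.npz"); p=z["p"]
    cv2.imwrite(f"pics/{n}c.png",cv2.resize(p[a:b,c:e,::-1],None,fx=3.1,fy=3.1,interpolation=cv2.INTER_CUBIC))
    h=cv2.cvtColor(p,cv2.COLOR_RGB2HSV)
    m=cv2.inRange(h,(0,200,120),(14,255,255)); m[:a]=0;m[b:]=0;m[:,:c]=0;m[:,e:]=0
    k,l,s,ce=cv2.connectedComponentsWithStats(m)
    for i in range(1,k):
        if s[i,4]>25: print(n,s[i],ce[i])
z=np.load("pics/top.npz")
for uv in [(362,240),(345,245),(402,207)]: print(ray(z,*uv,.072))
E
```

```text
top [425 229  10  17  43] [428.         238.02325581]
top [357 235  11  11  42] [361.54761905 239.69047619]
scene [222 186  22  27 153] [232.34640523 199.22222222]
scene [278 188  10  18 141] [282.69503546 196.60992908]
scene [199 222  19  21 203] [208.10344828 232.76847291]
[ 0.54468956 -0.03136058  0.072     ]
[0.53369324 0.00427864 0.072     ]
[ 0.6157611  -0.11601043  0.072     ]
```

View pics/topc.png

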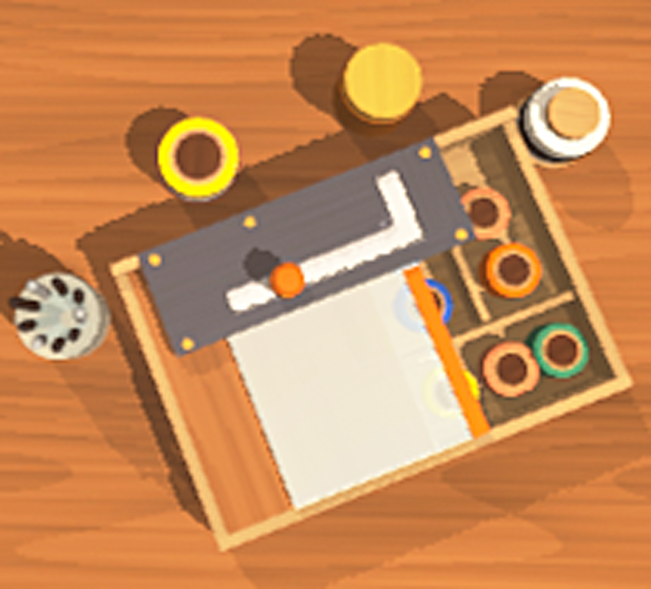

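```bash
python3 - <<'E'
from h import *
from cell import env
z=np.load("pics/top.npz"); s=np.load("pics/scene.npz"); p=z["p"]
h=cv2.cvtColor(p,cv2.COLOR_RGB2HSV)
roi=np.zeros(h.shape[:2],np.uint8); roi[190:268,312:424]=255
def big(m):
    k,l,st,_=cv2.connectedComponentsWithStats(m&roi); return l==1+np.argmax(st[1:,4])
pl=big(cv2.inRange(p,(60,55,60),(125,115,125)))
def rect(m):
    v,u=np.nonzero(m); P=np.array([ray(z,a,b,.072)[:2] for a,b in zip(u,v)],np.float32)*1000
    return cv2.minAreaRect(P),P
r,_=rect(pl); print("plate",r, cv2.boxPoints(r))
c=np.array(r[0])/1000
B=cv2.boxPoints(r)/1000; e=[B[1]-B[0],B[2]-B[1]]; L=max(e,key=np.linalg.norm); ex=L/np.linalg.norm(L)
if ex[1]>0: ex=-ex
ey=np.array([-ex[1],ex[0]]); O=c-ex*-.020-ey*.0675
hull=cv2.convexHull(np.argwhere(pl)[:,::-1].astype(np.int32)); hm=np.zeros_like(roi); cv2.fillConvexPoly(hm,hull,255)
sl=cv2.inRange(p,(170,165,155),(255,255,255))&hm
_,P=rect(sl); Q=(P/1000-O)@np.array([ex,ey]).T; 
print("yaw",np.degrees(np.arctan2(ex[1],ex[0])),"O",O)
print("slot box-frame pct",np.percentile(Q,[0,1,50,99,100],axis=0))
A=[]
b=[]
for m,uv in((z,(361.5,239.7)),(s,(282.7,196.6))):
    R,t=m["R"],m["t"]; C=-R.T@t; d=R.T@np.linalg.solve(m["K"],[*uv,1]); d/=np.linalg.norm(d); M=np.eye(3)-np.outer(d,d); A.append(M); b.append(M@C)
k=np.linalg.solve(sum(A),sum(b)); print("knob",k,"box",(k[:2]-O)@np.array([ex,ey]).T)
print(ray(z,361.5,239.7,.1)[:2],ray(s,282.7,196.6,.093)[:2])
np.savez("box.npz",O=O,ex=ex,ey=ey,k=k)
yaw=np.degrees(np.arctan2(ex[1],ex[0]))
for dy in(0,90,180,-90):
    q=env.ik([*(k[:2]-ex*.06),.13],[180,0,yaw+dy]); print(dy,q)
E
```

```text
plate ((568.8604125976562, -45.0133056640625), (75.96260070800781, 221.15411376953125), 22.051923751831055) [[ 492.14188    43.21442 ]
 [ 575.17346  -161.76093 ]
 [ 645.579    -133.24103 ]
 [ 562.54736    71.734314]]
yaw -67.948074 O [ 0.51380737 -0.08889284]
slot box-frame pct [[-0.09079903  0.02868093]
 [-0.08200953  0.02888415]
 [ 0.01447438  0.05174296]
 [ 0.05559492  0.09111776]
 [ 0.05638271  0.09289601]]
knob [ 0.54418382 -0.02968424  0.09137925] box [-0.0434724  0.0503839]
[ 0.54373155 -0.02862404] [ 0.54649372 -0.030278  ]
0 [ -42.04324208   42.00761118   52.56601193  125.98342517  -55.71748921
   40.02607936 -107.52052988]
90 [-28.22036572  33.7141948   28.14634401 125.21372294 -33.3799625
  28.41755293 -42.08711128]
180 [-15.36859878  31.07727775   8.98033668 124.42379252 -10.90431002
  25.21042307  24.27870636]
-90 [ -1.1225498   31.02531211 -11.23179027 123.51152295  12.98457346
  26.53891076  89.61577014]
```

```bash
cat >> h.py <<'E'
b=np.load("box.npz"); O,ex,ey=b["O"],b["ex"],b["ey"]
yaw=float(np.degrees(np.arctan2(ex[1],ex[0])))+180
def W(x,y,z): return [*(O+ex*x+ey*y),z]
def Bx(p): return (np.asarray(p)[:2]-O)@np.array([ex,ey]).T
E
python3 - <<'E'
from h import *
from cell import env
env.gripper_to(0.0)
env.reach(W(-.095,.051,.22),[180,0,yaw]); print(env.read_time_s())
env.move_l(W(-.095,.051,.102),speed=.12,f_stop=10); print(env.read_time_s(),env.read_position(),env.read_wrist_force())
print(env.move_l(W(-.055,.051,.102),speed=.05,f_stop=8),Bx(env.read_position()),env.read_wrist_force(),env.read_time_s())
p,d=env.capture("top"); cv2.imwrite("pics/t2.png",cv2.resize(p[150:340,270:480,::-1],None,fx=3.1,fy=3.1))
E
```

```text
3.3167
4.45 [0.52572973 0.01830924 0.10247732] [ 0.42638148  0.58155047 -0.01387539]
False [-0.05496785  0.0508341 ] [ 0.17004857 -0.04786024 -0.89432615] 5.4
```

View pics/t2.png

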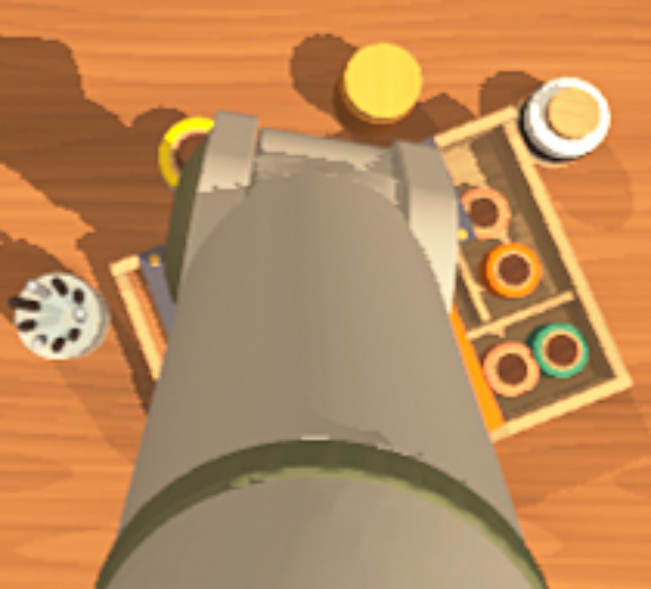

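The arm hides the knob, but the strip's lower end has shifted right (crop ~(485,433) to ~(497,433)), so the lid is already moving. I'll carry on pushing.

```bash
python3 - <<'E'
from h import *
from cell import env
print(env.move_l(W(.010,.051,.102),speed=.05,f_stop=12),Bx(env.read_position()),env.read_wrist_force())
print(env.move_l(W(.045,.051,.102),speed=.015,f_stop=8),Bx(env.read_position()),env.read_wrist_force(),env.read_time_s())
for n in("scene","wrist"):
    p,d=env.capture(n); cv2.imwrite(f"pics/{n}3.png",p[:,:,::-1] if n=="wrist" else cv2.resize(p[150:300,150:370,::-1],None,fx=3,fy=3))
E
```

```text
False [0.01007348 0.05075402] [0.54193057 1.02497341 0.20545496]
True [0.02805518 0.05080131] [1.24664374 1.29579454 0.51709559] 8.225
```

View pics/scene3.png

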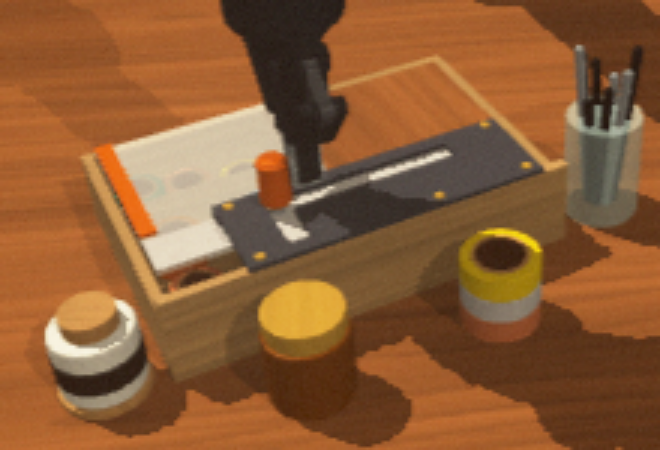

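View pics/wrist3.png

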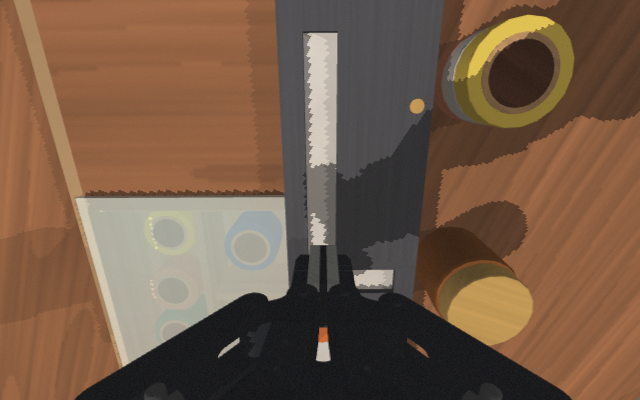

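Scene crop: the knob (275,180) is at the corner and the strip is at the box's far end. The slot's short leg lies ahead of the knob and the neighbours are unmoved. I'll check the knob by ray, then push it sideways.

```bash
cat >> h.py <<'E'
def knob(env):
    p,d=env.capture("scene"); m=env.camera_model("scene"); h=cv2.cvtColor(p,cv2.COLOR_RGB2HSV)
    k=cv2.inRange(h,(0,200,120),(14,255,255)); k[:195]=0;k[232:]=0;k[:,:215]=0;k[:,275:]=0
    n,l,s,c=cv2.connectedComponentsWithStats(k); i=1+np.argmax(s[1:,4])
    return s[i],c[i],Bx(ray(m,*c[i],.093))
E
python3 - <<'E'
from h import *
from cell import env
print(knob(env))
env.move_l(W(.015,.051,.102),speed=.08)
print(knob(env))
env.move_l(W(.010,.003,.102),speed=.12,f_stop=8)
env.move_l(W(.049,.003,.102),speed=.12,f_stop=8)
print(Bx(env.read_position()),env.read_wrist_force(),env.read_time_s())
print(env.move_l(W(.049,.035,.102),speed=.04,f_stop=12),Bx(env.read_position()),env.read_wrist_force(),env.read_time_s())
print(knob(env))
E
```

```text
(array([235, 201,  12,  19, 160], dtype=int32), array([240.93125, 209.65625]), array([0.05097911, 0.05281625]))
(array([236, 201,  11,  18, 158], dtype=int32), array([240.9556962 , 209.60126582]), array([0.05087007, 0.05266317]))
[0.04901119 0.0030889 ] [-0.1191504   0.03052773  0.47661549] 9.7583
False [0.04907558 0.03495731] [-0.33367901 -0.06492673 -0.72760302] 10.7083
(array([237, 203,  12,  19, 171], dtype=int32), array([242.56140351, 212.11695906]), array([0.05109592, 0.06229812]))
```

The knob has turned the corner and moved about 9 mm along the short leg. Next is the rest of the push.

```bash
python3 - <<'E'
from h import *
from cell import env
print(env.move_l(W(.049,.052,.102),speed=.04,f_stop=12),Bx(env.read_position()),env.read_wrist_force())
print(env.move_l(W(.049,.080,.102),speed=.015,f_stop=8),Bx(env.read_position()),env.read_wrist_force(),env.read_time_s())
print(knob(env))
p=Bx(env.read_position())
env.move_l(W(.049,p[1]-.03,.102),speed=.08)
env.move_l(W(.049,p[1]-.03,.2),speed=.15)
print(knob(env),env.read_time_s(),env.read_wrist_force())
p,d=env.capture("scene"); cv2.imwrite("pics/s4.png",cv2.resize(p[150:300,150:370,::-1],None,fx=3,fy=3))
E
```

```text
False [0.04894802 0.05237218] [ 0.81606605 -0.16109372  0.54120134]
True [0.04888383 0.06033548] [-1.63261399  0.53716641  0.31915483] 12.225
(array([241, 210,  13,  19, 175], dtype=int32), array([247.29714286, 218.70857143]), array([0.05077438, 0.08725978]))
(array([242, 210,  12,  19, 173], dtype=int32), array([247.40462428, 218.80346821]), array([0.05070334, 0.08764878])) 13.65 [ 0.51510026  0.59640431 -0.67431796]
```

View pics/s4.png

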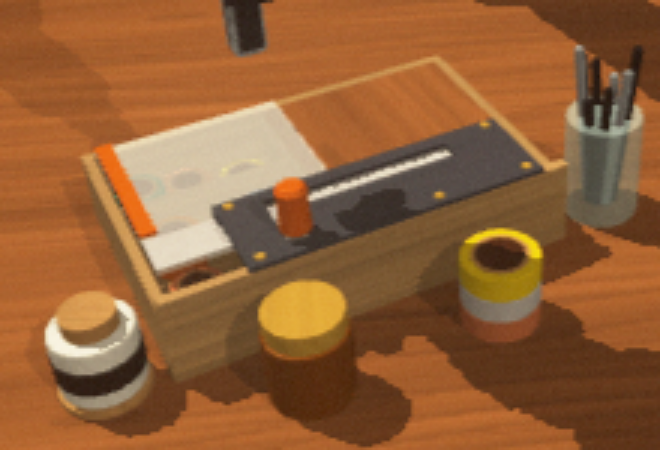

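The knob (294,208) covers the end of the short leg. It has moved 35 mm from the corner, the lid is shut, and the gripper is clear.

```bash
python3 -c "
from cell import env
print(env.finish_job())"
```

```text
the job is handed in; nothing more can be done
None
```

The lid is shut and latched: by the camera the knob rests at the end of the short leg, 35 mm from the corner, the other items look unmoved, and the job was handed in at about 14 s (no verdict was returned).

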